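Check the wide tea caddy

TASK

I want to see what is left in the wider of the two tea caddies on the worktop. Press the flat metal key on its top so that its tray springs all the way out, then push the tray back home until it clicks and stays shut. Leave the narrow caddy's tray shut, and do not shift the kettle, the tub or the mug.

Things in the scene. Friction and masses are not known exactly. Their poses are not given: they have to be found in the camera images.
- wide: The wide tea caddy: white box screwed to the worktop, 140 mm deep (x), 200 mm wide (y), 75 mm high, with one pale wood tray that comes out towards -x and a release key on its top. Origin at the centre of its underside; x points from its front to its back, z up.
- wide_tray (a joint): Tray of the wide caddy, in m: 0 latched, 0.060 sprung out to its stop (within about 0.6 s), -0.004 at the rigid inner stop. The spring pushes out with 2.8 N when shut, 1.3 N when out. Pushing home takes 2 to 4 N, up to 10 N over the last 18 mm where the catch rides over. Push it to the inner stop; the catch snaps in within 0.2 s and the key rises. Stopped short, it does not latch.
- wide_front (a point): Centre of the outer face of the wide tray's front; moves with the tray. The front is an upright board 200 mm wide (y), 62 mm high, 12 mm thick; its top edge is 68 mm and this point 37 mm above the worktop. x points level into the caddy (the way to push it home), y along the front, z up.
- wide_key_top (a point): Centre of the top of the wide caddy's release key, an aluminium plate 44 mm (x) by 50 mm (y) standing 10 mm proud of the caddy's top, 85 mm above the worktop, mid-width and 96 mm behind the shut tray's front face. It goes straight down 7 mm to a stop, against a spring and the catch's friction: 1 N to start, 5 N at most; the tray is let go from about 5 mm down. x, y, z as wide_front.
- narrow_tray (a joint): Tray of the narrow caddy: the same make and height, also screwed down, only 110 mm wide, with the same key. To be left shut. Value in m: 0 latched shut, grows as it comes out.
- kettle: Bystander: aluminium stovetop kettle, 150 mm across, 190 mm high, spout on +x reaching 118 mm from its middle. Origin at the centre of its underside.
- tub: Bystander: lime green plastic tub with a twist cap, 98 mm across, 112 mm high. Origin at the centre of its underside.
- mug: Bystander: white ceramic mug, 82 mm across, 95 mm high, handle on +y. Origin at the centre of its underside.
There are look-alikes about, which are no part of the job. Leave any turquoise look-alike of the part that bears narrow_tray alone.

How it is judged:
By the outcome, as a careful person would: the job done as asked, in the order asked, and still so for the second after the job is handed in, with the robot touching nothing.
It also fails if it takes over 38 s, if anything falls off the work surface, if the arm or the gripper's body presses on something with over 40 N, if the wrist force passes 120 N, or if a joint passes its speed limit or range.

ROBOT

A 7-joint arm with a two-finger parallel gripper is mounted at the origin on the work surface. World frame = base frame: x ahead of the robot, y to its left, z up, the work surface at z = 0. Lengths are in m, angles in rad, forces in N, time in s.
With the tool pointing down it reaches from about 0.425 to 0.825 m from the base axis. Payload 3.6 kg.
Tool frame: the origin (TCP) lies where the fingers leave the gripper's body, on its centre line; the fingertips stand 73 mm ahead of it and the grasp point (between the pads) lies 54 mm ahead of it; x points along the fingers, y is the direction in which the jaws open and shut, and the axes are right-handed (so a half turn about x gives the same grasp; the last joint's range is limited). The gripper opens to 85 mm and grips with 20 to 120 N. Pads are 22 mm wide; open, the fingers measure 114 mm over their backs; the gripper's body (76 mm by 85 mm) begins 54 mm behind the grasp point. The pads swing forward as they close: fully open they stand 13 mm farther back than shut.
Start: joints at [-1.345, 0.615, -0.013, 1.423, 0.008, 1.103, -0.04], TCP at [0.162, 0.629, 0.304] pointing down, gripper open.
Joint ranges: [-3.12, 3.12], [-0.3, 2.06], [-1.34, 1.32], [0.26, 2.42], [-1.36, 4.5], [0.01, 1.98], [-2.84, 2.84]. Speed limits (rad/s): [2.79, 2.79, 3.14, 3.14, 3.14, 3.14, 3.14].

INTERFACE

Orientations are given as a unit quaternion [x, y, z, w].
In Python, from station import arm, snapshot, camera_info, ticket gives the robot as it stands. Calls block until the motion is done:
- arm.movep(position, orientation): joint-space move of the TCP to a pose.
- arm.line_to(position, velocity=0.15, ori=None): straight line of the TCP; ori=None keeps the orientation; velocity is the mean speed in m/s.
- arm.move_j(angles): joint-space move.
- arm.move_gripper(opening, effort=None): opening from 0.0 (shut) to 1.0 (fully open); effort is the grip in N (None keeps the last); returns when the fingers have stopped.
- arm.pause(seconds).
- arm.ik(position, orientation): joint angles nearest the present ones, or None.
- snapshot(name): name is "scene" or "top" or "wrist"; returns the picture (400x640x3 uint8, blue, green, red); there is no depth.
- camera_info(name): a dict with "fx", "fy", "cx", "cy" (pixels), "R" (3x3) and "t" (3): a world point X has camera coordinates R X + t; the wrist camera has in their place "T_tool_cam" (4x4, takes a point from camera to tool coordinates, whose origin is the TCP and whose axes are the tool frame's). Camera axes: x right, y down, z forward; pixel columns grow to the right and rows downward; lengths in m; the calibration is good to about 2 mm. A picture is of the moment at which its call begins: read the wrist's pose just before it. camera_info takes no time and is no camera call.
A pose or a line that the arm cannot do raises arm.MotionError and nothing moves.
- ticket.finish_job(): hands the job in, once; it reports no verdict.
Readings, each from a call of its own:
- arm.read_time(): time.
- arm.read_joint_positions(): joint angles.
- arm.read_dq(): joint speeds.
- arm.read_effort(): joint torques, N m.
- arm.read_tool_pos(): TCP position.
- arm.read_eef_rot(): TCP orientation.
- arm.read_ft_force(): force on the tool from outside, world axes, zero at the start.
- arm.read_wrist_torque(): the same for the moment, N m.
- arm.read_opening(): opening from 0.0 (shut) to 1.0 (fully open).
Only numpy, scipy, OpenCV 4.12 (cv2) and the standard library are available. Lean on these libraries where they do the work, as an engineer would, in place of code of your own. Each camera call takes 0.05 s, during which the arm holds its last target. There are 200 camera calls.

## Working session

There is one attempt and no reset: what is moved stays moved. The work goes in short steps, each a Python script; the robot and the scene stay as the last script left them, time stands still between calls to the robot, and variables do not carry over. Pictures are saved under pics/ and viewed, about 8 in all and at most 12, crops included, and the job is handed in when it is done.

```bash
mkdir -p pics; ls
python3 - <<'E'
from station import arm,snapshot,camera_info
import cv2
for n in("scene","top"):
    cv2.imwrite(f"pics/{n}0.png",snapshot(n))
    print(n,camera_info(n))
print(camera_info("wrist"),arm.read_time(),arm.read_eef_rot(),arm.read_ft_force())
E
```

```text
pics
scene {'fx': 518.2733862334832, 'fy': 518.2733862334832, 'cx': 314.548992279057, 'cy': 207.38049913367018, 'R': array([[ 0.70741628,  0.70678107,  0.00476724],
       [ 0.60953386, -0.60663936, -0.51035004],
       [-0.35781375,  0.36393572, -0.85995355]]), 't': array([-0.46693077, -0.35124277,  1.98940553])}
top {'fx': 471.56373893636527, 'fy': 471.56373893636527, 'cx': 322.0983166935801, 'cy': 191.39538348619075, 'R': array([[ 1.64222962e-03, -9.99961098e-01, -8.66638539e-03],
       [-9.96721562e-01, -9.35747857e-04, -8.09027273e-02],
       [ 8.08914705e-02,  8.77083404e-03, -9.96684324e-01]]), 't': array([-0.00771933,  0.65376317,  1.37237602])}
{'fx': 324.89234565339797, 'fy': 324.89234565339797, 'cx': 316.84465441386305, 'cy': 199.78364649636447, 'T_tool_cam': array([[-9.34385454e-04, -2.60638383e-01,  9.65436047e-01,
        -7.04513093e-02],
       [ 9.99999493e-01, -6.04745835e-04,  8.04574272e-04,
         1.37178859e-04],
       [ 3.74140491e-04,  9.65436309e-01,  2.60638817e-01,
        -6.72771091e-02],
       [ 0.00000000e+00,  0.00000000e+00,  0.00000000e+00,
         1.00000000e+00]])} 0.1 [ 0.08796452  0.70159028 -0.08958424  0.70143281] [-0.64185512 -0.48639652 -0.69010921]
```

View pics/scene0.png

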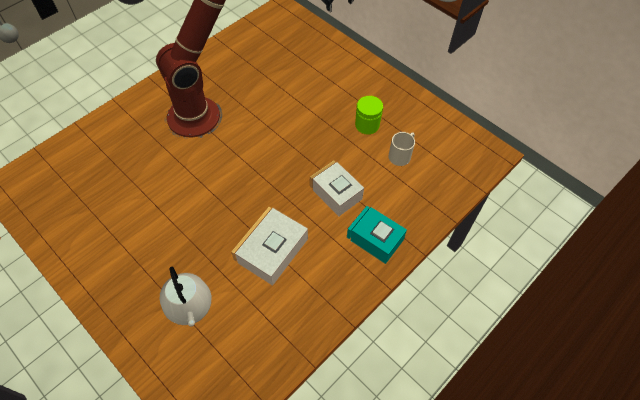

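View pics/top0.png

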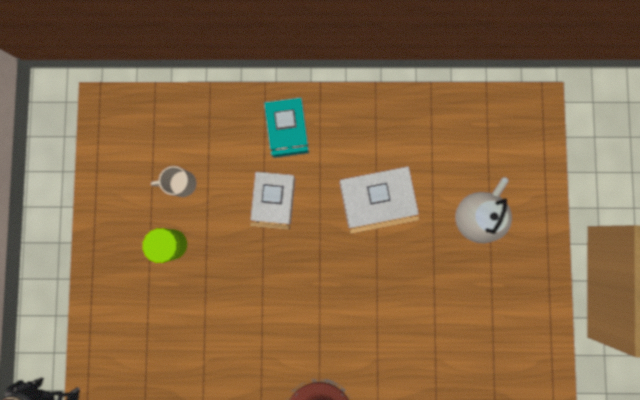

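The top view has three look-alikes, by key pixel:
- White wide caddy at (378,193).
- White narrow caddy at (272,194).
- Turquoise caddy at (285,119).

The target is the white box at (378,193), the wider of the two white ones. The kettle is at (485,217), the mug at (177,181) and the tub at (160,245).

```bash
cat > h.py <<'E'
import numpy as np, cv2
from station import arm,snapshot,camera_info
from scipy.spatial.transform import Rotation as Rn
def cast(K,Rcw,tcw,uv,z):
    "pixel -> world point on plane z; X_world = Rcw Xc + tcw"
    d=Rcw@np.array([(uv[0]-K['cx'])/K['fx'],(uv[1]-K['cy'])/K['fy'],1.])
    return tcw+d*(z-tcw[2])/d[2]
def fixed(n):
    c=camera_info(n); return c,c['R'].T,-c['R'].T@c['t']
def wristcam():
    c=camera_info('wrist'); T=c['T_tool_cam']
    R=Rn.from_quat(arm.read_eef_rot()).as_matrix(); p=np.array(arm.read_tool_pos())
    return c,R@T[:3,:3],R@T[:3,3]+p
E
python3 - <<'E'
from h import *
im=cv2.imread("pics/top0.png")
hsv=cv2.cvtColor(im,cv2.COLOR_BGR2HSV)
m=((hsv[...,1]<45)&(hsv[...,2]>110)).astype(np.uint8)*255
m[:, :325]=0; m[:,440:]=0; m[:150]=0; m[245:]=0
cs,_=cv2.findContours(m,cv2.RETR_EXTERNAL,cv2.CHAIN_APPROX_NONE)
c=max(cs,key=cv2.contourArea); r=cv2.minAreaRect(c); b=cv2.boxPoints(r); print(r,b)
C=fixed("top")
P=np.array([cast(*C,p,.075) for p in b]); print(P.round(4),P.mean(0)); 
for i in range(4):
    e=P[(i+1)%4]-P[i]; print(np.linalg.norm(e),np.degrees(np.arctan2(e[1],e[0])))
print("key by eye",cast(*C,(378,193),.085))
crop=cv2.resize(im[155:245,325:430],None,fx=6,fy=6,interpolation=cv2.INTER_CUBIC)
cv2.imwrite("pics/crop0.png",crop)
E
```

```text
((378.5746765136719, 196.78892517089844), (48.2388916015625, 70.31698608398438), 78.88695526123047) [[339.4265  179.89839]
 [408.425   166.34511]
 [417.72284 213.67946]
 [348.72437 227.23274]]
[[ 0.683  -0.0569  0.075 ]
 [ 0.7222 -0.255   0.075 ]
 [ 0.5864 -0.2797  0.075 ]
 [ 0.5476 -0.0832  0.075 ]] [ 0.63481348 -0.16871187  0.075     ]
0.20193636405257112 -78.78953377329475
0.13800328754291866 -169.7123935892642
0.2002652177476307 101.16887127606543
0.137841103629367 10.98121956953014
key by eye [ 0.64460106 -0.16605831  0.085     ]
```

View pics/crop0.png

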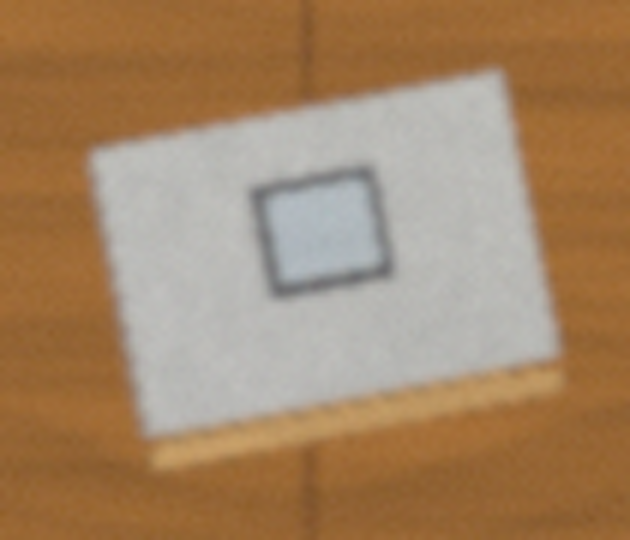

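The crop confirms the wide white caddy with the pale wood front: the key is at full-image pixel (378.8,193.7) and yaw is about 11°. Next I approach above it and take a closer look.

```bash
cat >> h.py <<'E'
yaw=np.radians(11.0)
def quat(yaw): return (Rn.from_euler('z',yaw)*Rn.from_euler('y',np.pi/2)).as_quat()
E
python3 - <<'E'
from h import *
arm.move_gripper(0.0)
arm.movep([0.575,-0.18,0.30],quat(yaw))
C=wristcam(); im=snapshot("wrist"); cv2.imwrite("pics/w0.png",im)
print(arm.read_time(),arm.read_tool_pos(),arm.read_joint_positions(),arm.read_ft_force(),arm.read_opening())
E
```

```text
4.1 [ 0.57535113 -0.17902695  0.2999193 ] [ 0.08505926  0.55592622  0.2949178   1.58085806 -0.18029662  1.0317301
  2.19525145] [0.21240393 1.09711172 0.5951257 ] 0.003781260688411814
```

View pics/w0.png

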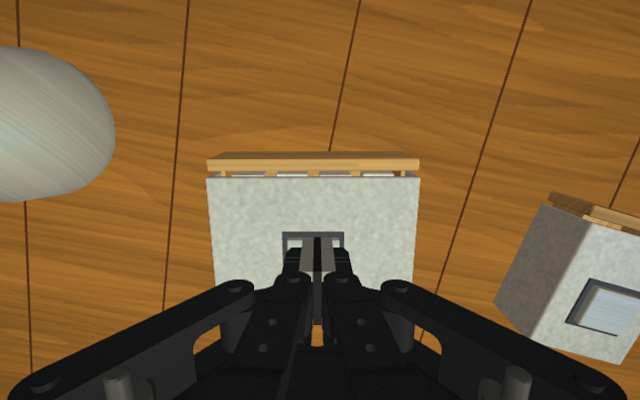

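The wrist view shows the wide caddy square in the image. Its front board's outer top edge runs from (207,159) to (419,152–158), and the key recess's front edge is at row 232, columns 283–344. The fingers hide the rest of the key. The kettle is at the left edge and the narrow caddy at the right.

Run:
```python
from h import *
C=wristcam(); im=cv2.imread("pics/w0.png")
hsv=cv2.cvtColor(im,cv2.COLOR_BGR2HSV)
for u in (220,260,300,340,380,410):print(u,[tuple(int(x) for x in hsv[v,u]) for v in range(148,182,3)])
a=cast(*C,(207,159),.068);b=cast(*C,(419,158),.068)
print(a,b,np.linalg.norm(a-b),np.degrees(np.arctan2(b[1]-a[1],b[0]-a[0]))-90)
print("front c",(a+b)/2,"key recess front",cast(*C,(313.5,232),.075))
ex=np.array([np.cos(yaw),np.sin(yaw),0]); print("key pred",(a+b)/2+.096*ex)
print(cast(*fixed("top"),(378.8,193.7),.085))
```

```text
220 [(17, 189, 158), (16, 187, 161), (17, 151, 113), (17, 153, 115), (18, 141, 192), (19, 137, 192), (19, 136, 190), (19, 136, 199), (17, 34, 120), (18, 43, 147), (20, 43, 172), (39, 23, 192)]
260 [(16, 185, 161), (17, 173, 136), (16, 153, 112), (16, 149, 116), (18, 138, 198), (19, 133, 193), (19, 135, 192), (19, 137, 196), (24, 42, 121), (22, 46, 194), (19, 41, 168), (39, 23, 189)]
300 [(16, 185, 168), (16, 166, 134), (17, 152, 111), (17, 154, 119), (18, 140, 199), (19, 135, 193), (19, 135, 193), (19, 138, 194), (21, 42, 122), (38, 30, 222), (20, 41, 174), (39, 23, 189)]
340 [(16, 183, 167), (16, 160, 126), (16, 151, 113), (16, 159, 119), (18, 137, 203), (19, 133, 195), (19, 134, 194), (19, 139, 193), (21, 44, 122), (27, 38, 200), (22, 36, 182), (39, 22, 193)]
380 [(16, 181, 152), (16, 164, 126), (16, 154, 114), (16, 153, 122), (19, 136, 201), (19, 134, 204), (19, 134, 205), (18, 142, 197), (23, 46, 123), (42, 30, 224), (22, 37, 181), (38, 21, 196)]
410 [(16, 187, 143), (16, 186, 137), (16, 177, 127), (16, 155, 120), (19, 137, 198), (19, 133, 201), (19, 135, 204), (18, 139, 198), (17, 58, 115), (19, 46, 106), (22, 35, 181), (39, 23, 191)]
[ 0.57057169 -0.28320174  0.068     ] [ 0.53174614 -0.08945765  0.068     ] 0.19759604692725466 11.331750779332538
front c [ 0.55115892 -0.18632969  0.068     ] key recess front [ 0.6200492  -0.17249809  0.075     ]
key pred [ 0.64539513 -0.16801203  0.068     ]
[ 0.64261085 -0.16831041  0.085     ]
```

The views agree: the key is at about (0.645,-0.168) and the front at about (0.551,-0.186). Next is the press in force-guarded steps.

Run:
```python
from h import *
q=quat(yaw); x,y=0.644,-0.168
arm.movep([x,y,0.20],q)
arm.line_to([x,y,0.166],velocity=.08)
arm.pause(.2); f0=np.array(arm.read_ft_force())
z=.162
while z>.1495:
    arm.line_to([x,y,z],velocity=.03)
    f=np.array(arm.read_ft_force())-f0
    print(round(z,4),arm.read_tool_pos()[2].round(4),f.round(2))
    if f[2]>9: break
    z-=.001
arm.pause(.3)
arm.line_to([x,y,.20],velocity=.1)
arm.line_to([0.50,-0.196,.30],velocity=.2)
arm.pause(.1)
C=wristcam(); np.savez("c1.npz",R=C[1],t=C[2]); cv2.imwrite("pics/w1.png",snapshot("wrist"))
cv2.imwrite("pics/top1.png",snapshot("top"))
print(arm.read_time(),arm.read_tool_pos())
```

```text
0.162 0.1617 [ 0.72 -0.35 -0.21]
0.161 0.1609 [ 0.87 -0.43 -0.36]
0.16 0.1599 [ 0.77 -1.1   0.22]
0.159 0.1589 [ 0.25 -0.2  -0.8 ]
0.158 0.1579 [ 0.58 -0.08 -0.53]
0.157 0.157 [-0.59 -0.15  0.35]
0.156 0.1559 [-0.66 -0.8  -0.81]
0.155 0.1548 [ 0.18 -1.17 -1.51]
0.154 0.1538 [ 0.78 -1.   -0.2 ]
0.153 0.1531 [-0.69 -0.08  0.2 ]
0.152 0.1521 [-1.15 -0.06  1.73]
0.151 0.151 [-0.71 -0.4   1.4 ]
0.15 0.1508 [-0.74  0.61  5.21]
10.9083 [ 0.50055822 -0.19550702  0.2991022 ]
```

View pics/w1.png

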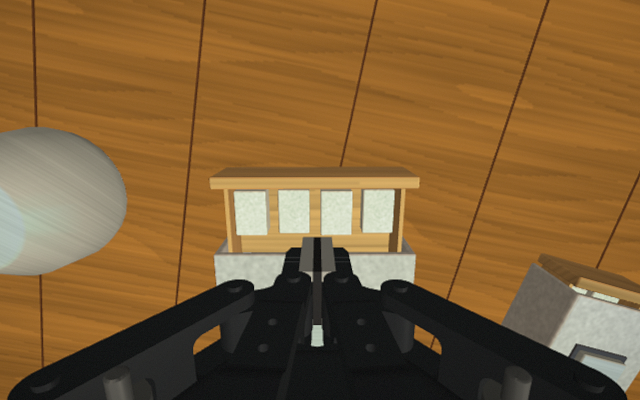

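The tray has sprung out: the front's top edge is at row 176–180 and four white tea packets are in view. The narrow caddy at right looks shut. Next I check the travel and push the tray home.

Run:
```python
from h import *
d=np.load("c1.npz"); c=camera_info("wrist")
a=cast(c,d['R'],d['t'],(211,178),.068); b=cast(c,d['R'],d['t'],(419,178),.068)
fc=(a+b)/2; yw=np.arctan2(b[1]-a[1],b[0]-a[0])-np.pi/2
ex=np.array([np.cos(yaw),np.sin(yaw),0]); f0=np.array([.551,-.1863,0])
print("front out",fc,np.degrees(yw),"travel",(f0-fc)@ex)
q=quat(yaw)
P=lambda s,z: (f0+ex*(s-.011))*[1,1,0]+[0,0,z]   # s: expected front position, 0 = shut
arm.movep(P(-.095,.20),q)
arm.line_to(P(-.095,.104),velocity=.12)
arm.pause(.2); F0=np.array(arm.read_ft_force())
def rd(): return (np.array(arm.read_ft_force())-F0)@ex, (np.array(arm.read_tool_pos())-f0)@ex+.011
for s in (-.07,-.06,-.05,-.035,-.02):
    arm.line_to(P(s,.104),velocity=.06); print(s,np.round(rd(),4))
s=-.018
while s<.016:
    arm.line_to(P(s,.104),velocity=.05); f,x=rd(); print(round(s,4),round(f,2),round(x,4))
    if f<-20: break
    s+=.002
arm.pause(.4); print("hold",rd(),arm.read_time())
```

```text
front out [ 0.49383567 -0.19716782  0.068     ] 11.053019348001781 travel 0.05818774233540852
-0.07 [ 0.4745 -0.0699]
-0.06 [ 0.5768 -0.0596]
-0.05 [-1.0859 -0.0497]
-0.035 [-1.2372 -0.0343]
-0.02 [-1.3853 -0.0196]
-0.018 -2.45 -0.0182
-0.016 -1.77 -0.0161
-0.014 -2.3 -0.0139
-0.012 -2.22 -0.0118
-0.01 -3.3 -0.0098
-0.008 -3.17 -0.0078
-0.006 -1.96 -0.0057
-0.004 -2.56 -0.0036
-0.002 -1.58 -0.0014
0.0 -1.24 0.0007
0.002 -2.31 0.0022
0.004 -2.31 0.0043
0.006 -3.53 0.0057
0.008 -7.27 0.0059
0.01 -9.63 0.0061
0.012 -13.58 0.0064
0.014 -17.64 0.0066
hold (np.float64(-16.68735434293221), np.float64(0.006559467700915611)) 19.2333
```

It hit the rigid stop at about +6 mm on my estimate, with force rising to 17 N. Now back off slowly and check.

Run:
```python
from h import *
ex=np.array([np.cos(yaw),np.sin(yaw),0]); f0=np.array([.551,-.1863,0])
P=lambda s,z: (f0+ex*(s-.011))*[1,1,0]+[0,0,z]
arm.line_to(P(-.06,.104),velocity=.08)
arm.line_to(P(-.06,.30),velocity=.25)
arm.pause(.3)
w=snapshot("wrist"); C=wristcam(); t=snapshot("top"); cv2.imwrite("pics/top2.png",t); cv2.imwrite("pics/w2.png",w)
t0=cv2.imread("pics/top0.png")
z=lambda i:cv2.resize(i[150:270,130:520],None,fx=2,fy=2)
cv2.imwrite("pics/chk.png",np.vstack([z(t0),z(t)]))
print(arm.read_time(),arm.read_ft_force(),[C[2].round(4)])
```

```text
21.6417 [-0.82009143 -0.05570617  0.10826291] [array([ 0.4152, -0.2118,  0.3698])]
```

View pics/w2.png

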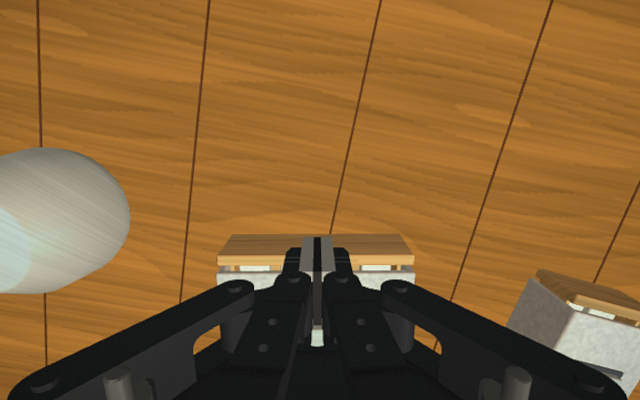

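View pics/chk.png

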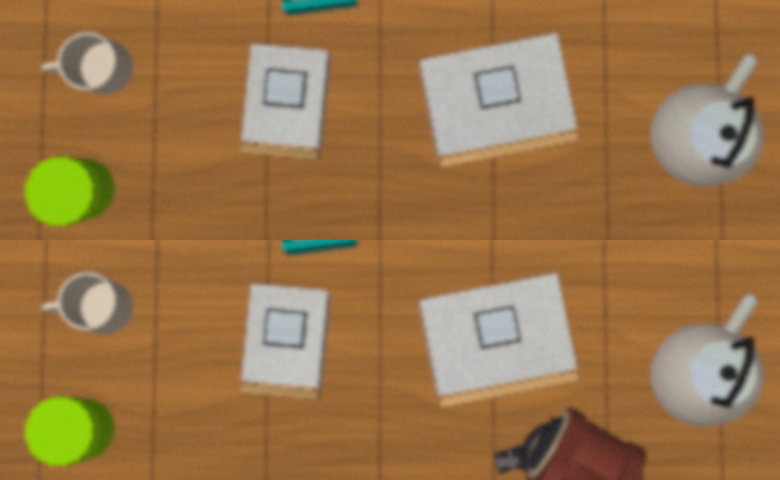

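The tray is shut and has stayed shut for about 2 s after release. The before and after top crops match for the kettle, tub, mug, narrow caddy and turquoise caddy.

```bash
python3 -c "
from station import ticket
print(ticket.finish_job())"
```

```text
the job is handed in; nothing more can be done
None
```

The wide caddy's tray was opened with its key and pushed shut again. I handed the job in at about 21.6 s on the robot's clock; no verdict was reported.

- **Opening:** I pressed the key straight down with shut fingers to about 5 N, and the tray sprang out. Four white tea packets were visible in it.
- **Closing:** I pushed the front home until it met the rigid inner stop at about 17 N, then backed off.
- **Last checks:** About 2 s after release the tray was still flush. The narrow and turquoise caddies, the kettle, the tub and the mug looked the same as in the first top view.

**Small disagreements:**
- **Tray travel:** I measured 58 mm out instead of 60 mm.
- **Inner stop:** I met it at about 6 mm instead of 4 mm. Both fit a 2 mm error in where I placed the shut front, which is within the camera calibration.
- **Catch:** I did not see a clear force peak from the catch, so I judged the latching from the tray staying shut.

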